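# Reset the depth stop of the orange rice-cake press

## Task

On the rice-cake press with the orange head, swing the jam nut's lever counter-clockwise through more than half of its swing to loosen it, without turning the stop screw yet. Then turn the orange bar handle of the stop screw clockwise until its black pointer lines up with the green mark on the white scale, and finally swing the lever back to its stop to tighten the nut, leaving the pointer on the mark.

Things in the scene. Friction and masses are not known exactly. Their poses are not given: they have to be found in the camera images.
- jam_nut (a joint): jam nut of the orange press: brass hex nut on the upright stop screw, with a flat steel lever carrying an upright round orange handle. In rad: 0 = tight, at its stop (starts there); grows counter-clockwise seen from above, to the end stop at 1.2 = loose. Swinging it takes about 2.5 N at the handle; it stays where left. The lever stays on the side of the press that faces the robot.
- jam_nut_handle (a point): point on the axis of the lever's handle, 162 mm above the table, 90 mm from the screw's vertical axis. x points outward along the lever from the screw's axis, z up; turns with the nut. Handle: round upright orange post, 18 mm diameter, top 178 mm above the table. Lever under it: 12 mm wide, top 146 mm; 22 mm disc at its foot down to 138 mm. The press head does not reach under it.
- pointer_tip (a point): tip of the stop screw's black pointer, 204 mm above the table; x points along the pointer, z up; the screw's vertical axis is 49 mm back along -x. Handle: orange bar 50 mm long along the pointer, centred on the axis, 14 mm wide, 176 to 208 mm above the table. Turns with 0.08 N m between stops 1.6 rad apart, stays where left. The mark lies 0.5 to 1.2 rad clockwise of the starting pointer.
- depth_scale: white round plate, 128 mm across, 4 mm thick, fixed on the orange press's head (top 130 mm above the table, 136 mm across) under the nut. Origin on the screw's vertical axis, 130 mm above the table; z up, x points from the axis through the green mark (10 mm wide, 33 to 63 mm from the axis). A like press with blue head and handles and its own scale stands beside it: not the one to set.

How it is judged (in metres and radians):
On the way, in this order (a step that is already met when the one before it is completed fails the run):
1. the jam nut is loosened through more than half of its swing, with the pointer still where it started (value of joint jam_nut above 0.55 rad and distance of pointer_tip from where it was at the start of the episode below 0.012 m), for 0.1 s.
2. with the nut loose, the pointer is brought within 12 degrees of the green mark (value of joint jam_nut above 0.4 rad and angle between the x axis of pointer_tip and the x axis of depth_scale, either way round below 0.21 rad), for 0.2 s.
At the end, for the whole second after the job is handed in: The orange press's jam nut is tight again (lever within 10 degrees of its stop, at rest) and the pointer of its stop screw is within 12 degrees of the green mark (value of joint jam_nut below 0.175 rad and not (velocity of joint jam_nut above 0.05 rad/s) and not (velocity of joint jam_nut below -0.05 rad/s) and angle between the x axis of pointer_tip and the x axis of depth_scale, either way round below 0.21 rad); the robot touches nothing.
It also fails if it takes over 64 s, if anything falls off the work surface, if the arm or the gripper's body presses on something with over 40 N, if the wrist force passes 120 N, or if a joint passes its speed limit or range.

## Robot

A 6-joint arm with a two-finger parallel gripper is mounted at the origin on the work surface. World frame = base frame: x ahead of the robot, y to its left, z up, the work surface at z = 0. Lengths are in m, angles in degrees, forces in N, time in s.
With the tool pointing down it reaches from about 0.425 to 1.125 m from the base axis. Payload 14.9 kg.
Tool frame: the origin (TCP) lies on the centre line of the jaws, within the pads' length; the fingertips stand 11 mm ahead of it and the grasp point (between the pads) lies 8 mm behind it; z points along the fingers, y is the line along which they close (so a half turn about z gives the same grasp; the last joint's range is limited). The gripper opens to 91 mm and grips with 3 to 60 N. Pads are 32 mm wide; open, the fingers measure 118 mm over their backs; the gripper's body (76 mm by 178 mm) begins 60 mm behind the grasp point.
Start: joints at [-70.72, 21.709, 99.362, -0, 58.929, -1.908], TCP at [0.253, -0.653, 0.225] pointing down, gripper open.
Joint ranges: [-158.91, 158.91], [-42.39, 125.64], [0.06, 152.35], [-60.88, 240.88], [17.5, 164.5], [-176.32, 176.32]. Speed limits (degrees/s): [108.29, 108.29, 136.94, 180, 180, 180].

## Interface

Orientations are given as [roll, pitch, yaw] about the fixed x, y, z axes, in that order (R = Rz(yaw) Ry(pitch) Rx(roll)).
In Python, from plant import manip, vision gives the robot as it stands.
- The arm moves only by the tool carry_out, never from a script. Its argument "increments" is text: rows parted by semicolons, each of 7 numbers parted by spaces: the shift along the tool's x, y, z in m, then the turn, a rotation vector about the tool's x, y, z in rad, then the finger opening in m, from 0 to 0.0912. In form: tx ty tz rx ry rz hand; .... A call has 1 to 5 rows; each row shifts and turns the commanded pose from where the row before left it, along the tool's axes as they then stand; what a row does not reach is not made up. A row lasts 1/10 s, in which the tool goes at most 50 mm and 8.59 degrees, less where a joint would pass 70% of its speed; a pose out of reach is approached as far as the arm can. A call is refused whole if a number of a shift passes 0.05 or a number of a turn 0.15, either way. A call with a gripper value outside its range is refused whole. The fingers move at their own pace and stop on an object; "squeeze" is the grip in N (left out, the last holds). Time passes only in rows, so rows that do not move let the fingers close. It gives the time, the measured TCP pose, the force, the opening and the grip force at its end, in the units of the state.
- manip.sense(): the state, without advancing time (a new reading comes with each control period).
- vision.read_camera(name): name is "scene" or "top" or "wrist"; returns (picture, depth): 400x640x3 uint8, blue, green, red; 400x640 float32, m along the optical axis (not along the pixel's ray), 0 where there is no reading.
- vision.camera_model(name): a dict with "camera_matrix" (3x3 intrinsics, pixels), "world_from_camera" (4x4, takes a point from camera to world coordinates). Camera axes: x right, y up, looking along -z (the intrinsics and any distortion apply to the point x, -y, -z); pixel columns grow to the right and rows downward; lengths in m; the calibration is good to about 2 mm. A picture is of the moment at which its call begins: read the wrist's pose just before it. camera_model takes no time and is no camera call; for the wrist camera it gives the pose at the moment of the call.
- manip.job_done(): hands the job in; it is judged then, once.
The state is a dict: "time_s": time; "qpos": joint angles; "qvel": joint speeds; "tau": joint torques, N m; "tool_pos": TCP position; "tool_rot": TCP orientation; "contact_force": force on the tool from outside, world axes, zero at the start; "wrist_torque": the same for the moment, N m; "gripper_width": finger opening in m; "finger_force": force on a finger pad.
Only numpy, scipy, OpenCV 4.12 (cv2) and the standard library are available. Lean on these libraries where they do the work, as an engineer would, in place of code of your own. Each camera call takes 0.05 s, during which the arm holds its last target. There are 200 camera calls.

## Working session

There is one attempt and no reset: what is moved stays moved. The work goes in short steps, Python scripts to look and compute and a tool call to move; the robot and the scene stay as the last step left them, time stands still between calls to the robot, and variables do not carry over. Pictures are saved under pics/ and viewed, at most 10 in all, crops included, and the job is handed in when it is done.

Besides the shell and the picture viewer there is one more tool, called after ">>>" by a JSON object that holds its "op" and its "data". carry_out: Moves the arm, as the interface text tells. Its arguments: {"type":"object","properties":{"increments":{"type":"string"},"squeeze":{"type":"number"}},"required":["increments"]}

```bash
mkdir -p pics; ls; cat > h.py <<'E'
import numpy as np, cv2
from plant import manip, vision
def cam(n):
    m=vision.camera_model(n); K=np.array(m["camera_matrix"]); T=np.array(m["world_from_camera"])
    p,d=vision.read_camera(n); return p,d,K,T
def ray(uv,K,T,z):
    uv=np.atleast_2d(uv).astype(float)
    c=np.c_[(uv[:,0]-K[0,2])/K[0,0],-(uv[:,1]-K[1,2])/K[1,1],-np.ones(len(uv))]
    w=c@T[:3,:3].T; o=T[:3,3]
    return o+w*((z-o[2])/w[:,2])[:,None]
def proj(P,K,T):
    c=(np.atleast_2d(P)-T[:3,3])@T[:3,:3]
    return np.c_[K[0,0]*c[:,0]/-c[:,2]+K[0,2],-K[1,1]*c[:,1]/-c[:,2]*1+K[1,2]]
E
python3 - <<'E'
from h import *
s=manip.sense(); print(s)
for n in("top","scene"):
    p,d,K,T=cam(n); cv2.imwrite(f"pics/{n}0.png",p); print(n,K.round(1).tolist(),T.round(3).tolist()); print({k for k in vision.camera_model(n)})
E
```

```text
pics
{'time_s': 0.0, 'qpos': array([-7.07197763e+01,  2.17405309e+01,  9.93936422e+01, -8.18112340e-04,
        5.89289285e+01, -1.90798205e+00]), 'qvel': array([ 0.05618971, -0.06467618,  0.02490345,  0.0222293 , -0.0690953 ,
        0.01379205]), 'tau': array([ 2.10464503e-03, -7.63711238e+01, -4.34362829e+01,  6.51304261e-02,
        4.23536869e-02, -1.18522839e-04]), 'tool_pos': array([ 0.25287216, -0.65233315,  0.22428065]), 'tool_rot': array([-1.79936910e+02, -1.40104809e-03,  2.11886276e+01]), 'contact_force': array([ 0.13709007, -0.19574916, -1.09356995]), 'wrist_torque': array([-0.0200098 , -0.06629058, -0.02528103]), 'finger_force': 0.0, 'gripper_width': 0.09156269698967856}
top [[382.8, 0.0, 316.0], [0.0, 382.8, 206.7], [0.0, 0.0, 1.0]] [[-0.007, 0.99, -0.139, 0.483], [-1.0, -0.009, -0.014, 0.021], [-0.015, 0.139, 0.99, 0.856], [0.0, 0.0, 0.0, 1.0]]
{'camera_matrix', 'world_from_camera'}
scene [[511.3, 0.0, 315.9], [0.0, 511.3, 206.3], [0.0, 0.0, 1.0]] [[0.759, -0.469, 0.452, 0.919], [0.651, 0.55, -0.523, -0.412], [-0.004, 0.692, 0.722, 0.776], [0.0, 0.0, 0.0, 1.0]]
{'camera_matrix', 'world_from_camera'}
```

View pics/top0.png

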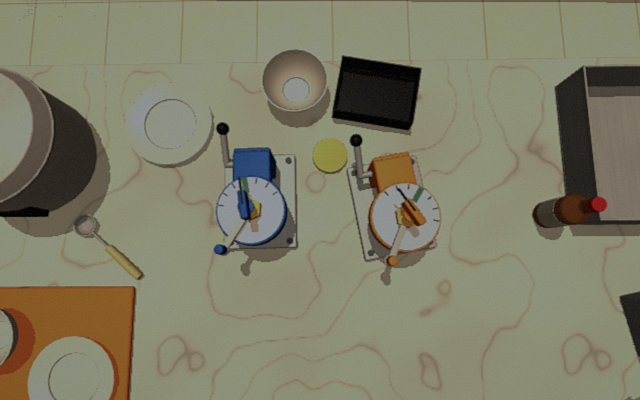

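View pics/scene0.png

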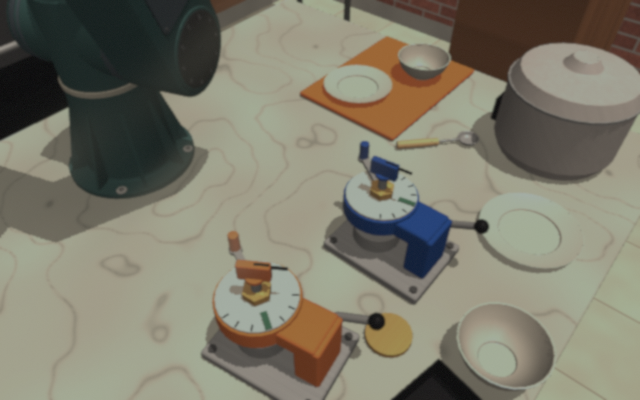

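The top view shows the orange press: scale centred near (405,217), lever post (393,261), bar (411,211), pointer running towards (398,187) and green mark (417,195).

```bash
cat > m.py <<'E'
from h import *
p,d,K,T=cam("top")
hsv=cv2.cvtColor(p,cv2.COLOR_BGR2HSV)
roi=np.zeros(p.shape[:2],np.uint8); roi[175:275,360:450]=1
org=(cv2.inRange(hsv,(5,150,100),(17,255,255))>0)&(roi>0)
n,l,st,c=cv2.connectedComponentsWithStats(org.astype(np.uint8))
for i in range(1,n):
    if st[i,4]>15: print("org",st[i],c[i].round(1),[ray(c[i],K,T,z)[0].round(4).tolist() for z in(.178,.208)])
g=(cv2.inRange(hsv,(40,60,30),(95,255,200))>0)&(roi>0)
n,l,st,c=cv2.connectedComponentsWithStats(g.astype(np.uint8))
for i in range(1,n):
    if st[i,4]>8: print("green",st[i],c[i].round(1),ray(c[i],K,T,.134)[0].round(4).tolist())
cr=cv2.resize(p[170:280,345:455],None,fx=5,fy=5,interpolation=cv2.INTER_CUBIC)
cv2.imwrite("pics/crop0.png",cr)
E
python3 m.py
```

```text
org [370 175  47  73 288] [389.7 195.9] [[0.5969, -0.102, 0.178], [0.5918, -0.0966, 0.208]]
org [404 199  22  26 144] [415.7 212.6] [[0.5663, -0.1471, 0.178], [0.5627, -0.1397, 0.208]]
org [400 208  14  19 117] [406.  218.4] [[0.5561, -0.1295, 0.178], [0.5529, -0.1229, 0.208]]
org [399 240  34  12  44] [415.9 248.2] [[0.5034, -0.1446, 0.178], [0.5025, -0.1373, 0.208]]
org [389 256   9  10  54] [393.5 260.7] [[0.482, -0.1047, 0.178], [0.482, -0.0991, 0.208]]
green [413 187  10  15  65] [417.5 194.1] [0.6072, -0.1629, 0.134]
```

View pics/crop0.png

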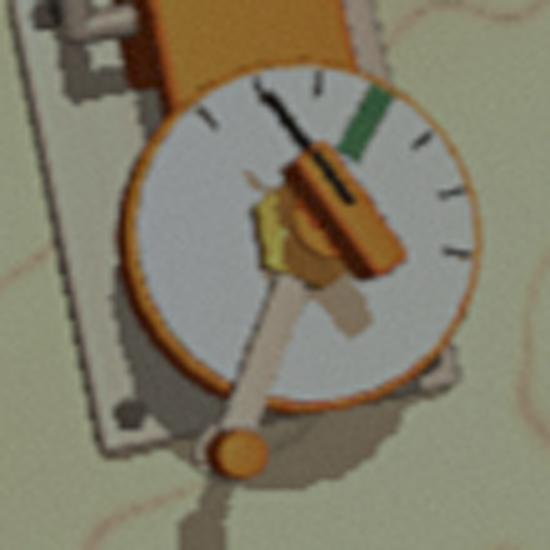

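The crop shows the disc centre at crop (302,236), bar top centre (345,212), pointer tip (262,92), green mark (365,123) and post (240,454).

```bash
cat > n.py <<'E'
from h import *
m=vision.camera_model("top"); K=np.array(m["camera_matrix"]); T=np.array(m["world_from_camera"])
c=lambda u,v,z: ray([(u/5+345-.4,v/5+170-.4)],K,T,z)[0]
ax=c(302,236,.134); bar=c(345,212,.208); tip=c(262,92,.204); g=c(365,123,.134); post=c(240,454,.178)
for n,v in dict(ax=ax,bar=bar,tip=tip,green=g,post=post).items(): print(n,v.round(4))
a=(ax+bar)[:2]/2
for n,v in dict(tip=tip,green=g,post=post).items(): w=v[:2]-a; print(n,np.hypot(*w).round(4),np.degrees(np.arctan2(w[1],w[0])).round(1))
E
python3 n.py
```

```text
ax [ 0.5639 -0.1374  0.134 ]
bar [ 0.5637 -0.1361  0.208 ]
tip [ 0.6062 -0.1103  0.204 ]
green [ 0.607 -0.163  0.134]
post [ 0.4824 -0.1032  0.178 ]
tip 0.05 32.0
green 0.0506 -31.3
post 0.088 157.6
```

>>> {"op": "carry_out", "data": {"increments": "0.033 -0.034 -0.003 0 0 0 0.09; 0.033 -0.034 -0.003 0 0 0 0.09; 0.033 -0.034 -0.003 0 0 0 0.09; 0.033 -0.034 -0.003 0 0 0 0.09; 0.033 -0.034 -0.003 0 0 0 0.09", "squeeze": 20}}

```text
time_s: 0.65
tool_pos: [0.3457, -0.4327, 0.2399]
tool_rot: [-180.0, -0.0, 21.2]
contact_force: [1.9, -0.3, 0.5]
gripper_width: 0.0898
finger_force: 0.0
```

>>> {"op": "carry_out", "data": {"increments": "0.033 -0.034 -0.003 0 0 0 0.09; 0.033 -0.034 -0.003 0 0 0 0.09; 0.033 -0.034 -0.003 0 0 0 0.09; 0 0 0 0 0 0.13 0.09; 0 0 0 0 0 0.13 0.09"}}

```text
time_s: 1.15
tool_pos: [0.4014, -0.3024, 0.2491]
tool_rot: [180.0, -0.0, 6.1]
contact_force: [0.1, -0.7, 0.4]
gripper_width: 0.0901
finger_force: 0.0
```

```bash
cat > go.py <<'E'
import sys
from h import *
from scipy.spatial.transform import Rotation as R
s=manip.sense(); r=R.from_euler('xyz',s['tool_rot'],degrees=True)
x,y,z,yaw=map(float,sys.argv[1:5])
print(s['time_s'],s['tool_pos'].round(4),s['tool_rot'].round(2),s['contact_force'].round(1))
print("shift",r.inv().apply(np.array([x,y,z])-s['tool_pos']).round(4),"rotvec",(r.inv()*R.from_euler('xyz',[180,0,yaw],degrees=True)).as_rotvec().round(4))
E
python3 go.py .482 -.103 .25 6
```

```text
1.15 [ 0.4014 -0.3024  0.2491] [ 1.7999e+02 -1.0000e-02  6.1400e+00] [ 0.1 -0.7  0.4]
shift [ 0.1015 -0.1896 -0.0009] rotvec [ 0.0002 -0.0002  0.0025]
```

>>> {"op": "carry_out", "data": {"increments": "0.02 -0.038 0 0 0 0 0.09; 0.02 -0.038 0 0 0 0 0.09; 0.02 -0.038 0 0 0 0 0.09; 0.02 -0.038 0 0 0 0 0.09; 0.0215 -0.0376 0 0 0 0 0.09"}}

```text
time_s: 1.65
tool_pos: [0.4811, -0.1024, 0.249]
tool_rot: [180.0, -0.0, 6.3]
contact_force: [0.2, -0.6, -0.3]
gripper_width: 0.0902
finger_force: 0.0
```

>>> {"op": "carry_out", "data": {"increments": "0 0 0 0 0 0 0.09; 0 0 0 0 0 0 0.09"}}

```text
time_s: 1.85
tool_pos: [0.481, -0.1034, 0.2488]
tool_rot: [-180.0, 0.0, 6.4]
contact_force: [0.4, -1.0, -0.5]
gripper_width: 0.0902
finger_force: 0.0
```

```bash
python3 go.py .482 -.103 .161 6; python3 - <<'E'
from h import *
p,d,K,T=cam("wrist"); cv2.imwrite("pics/w0.png",p); print(K.round(1).tolist(),T.round(3).tolist())
for n,P in dict(post=(.482,-.103,.178),bar=(.5638,-.1368,.208)).items(): print(n,proj(P,K,T).round(1))
E
```

```text
1.85 [ 0.481  -0.1034  0.2488] [-1.80e+02  2.00e-02  6.41e+00] [ 0.4 -1.  -0.5]
shift [ 0.0011 -0.0003  0.0878] rotvec [-0.      0.0003  0.0072]
[[340.9, 0.0, 318.5], [0.0, 340.9, 203.4], [0.0, 0.0, 1.0]] [[0.111, 0.951, 0.289, 0.564], [-0.994, 0.106, 0.032, -0.094], [0.0, -0.291, 0.957, 0.409], [0.0, 0.0, 0.0, 1.0]]
post [[318.5 219.5]]
bar [[393.6 108.5]]
```

View pics/w0.png

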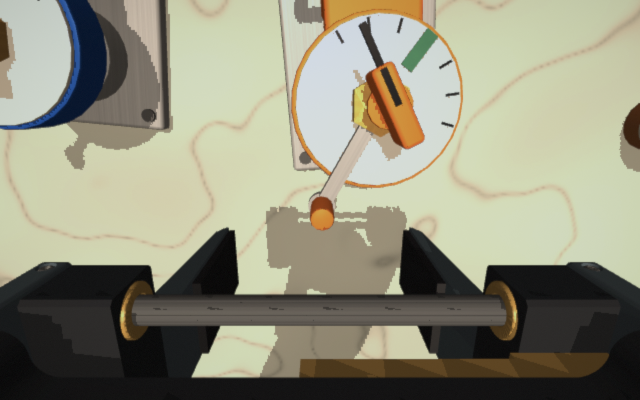

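The wrist view shows the post top at (321,219) and the bar centre near (395,106), both within about 2 mm of the estimate, and the post is midway between the fingers. Descending and gripping.

>>> {"op": "carry_out", "data": {"increments": "0.001 0 0.03 0 0 0 0.09; 0 0 0.03 0 0 0 0.09; 0 0 0.026 0 0 0 0.03; 0 0 0 0 0 0 0.03; 0 0 0 0 0 0 0.012", "squeeze": 15}}

```text
time_s: 2.4
tool_pos: [0.4818, -0.1048, 0.1633]
tool_rot: [-180.0, 0.0, 6.2]
contact_force: [0.8, -0.3, -0.1]
gripper_width: 0.0689
finger_force: 0.0
```

>>> {"op": "carry_out", "data": {"increments": "0 0 0 0 0 0 0.012; 0 0 0 0 0 0 0.012; 0 0 0 0 0 0 0.012; 0 0 0 0 0 0 0.012; 0 0 0 0 0 0 0.012"}}

```text
time_s: 2.9
tool_pos: [0.4821, -0.104, 0.1632]
tool_rot: [180.0, -0.0, 6.3]
contact_force: [-0.9, -0.6, 0.1]
gripper_width: 0.029
finger_force: 0.0
```

```bash
cat > arc.py <<'E'
import sys
from h import *
from scipy.spatial.transform import Rotation as R
a=np.array([.5638,-.1368]); s=manip.sense(); p=s['tool_pos'][:2]
r=R.from_euler('xyz',s['tool_rot'],degrees=True)
th0=np.arctan2(*(p-a)[::-1])%(2*np.pi); print("th",np.degrees(th0),"rad",np.hypot(*(p-a)))
rho=.09; ths=np.linspace(th0,np.radians(float(sys.argv[1])),int(sys.argv[2])+1)[1:]
pts=a+rho*np.c_[np.cos(ths),np.sin(ths)]; d=np.diff(np.vstack([p,pts]),axis=0)
print(r.inv().apply(np.c_[d,0*d[:,0]]).round(4)); print(s['tool_pos'],s['gripper_width'],s['contact_force'].round(1))
E
python3 arc.py 212 10
```

```text
th 158.11000303502337 rad 0.0880884790751548
[[-0.0053  0.0067 -0.    ]
 [-0.0029  0.0079 -0.    ]
 [-0.0021  0.0082  0.    ]
 [-0.0014  0.0084  0.    ]
 [-0.0006  0.0084  0.    ]
 [ 0.0002  0.0085  0.    ]
 [ 0.001   0.0084  0.    ]
 [ 0.0018  0.0083  0.    ]
 [ 0.0026  0.0081  0.    ]
 [ 0.0033  0.0078  0.    ]]
[ 0.48206258 -0.10395834  0.16320334] 0.029035650820530244 [-0.9 -0.6  0.1]
```

Still closing; let it finish.

>>> {"op": "carry_out", "data": {"increments": "0 0 0 0 0 0 0.012; 0 0 0 0 0 0 0.012; 0 0 0 0 0 0 0.012; 0 0 0 0 0 0 0.012"}}

```text
time_s: 3.3
tool_pos: [0.4822, -0.1041, 0.163]
tool_rot: [180.0, -0.0, 6.3]
contact_force: [2.0, -1.8, 0.5]
gripper_width: 0.0175
finger_force: 15.0
```

>>> {"op": "carry_out", "data": {"increments": "-0.0045 0.007 0 0 0 0 0.012; -0.003 0.008 0 0 0 0 0.012; -0.002 0.0082 0 0 0 0 0.012; -0.0014 0.0084 0 0 0 0 0.012; -0.0006 0.0084 0 0 0 0 0.012"}}

```text
time_s: 3.8
tool_pos: [0.4737, -0.1449, 0.1626]
tool_rot: [-179.9, 0.1, 6.3]
contact_force: [-2.1, 5.6, 4.9]
gripper_width: 0.0176
finger_force: 15.0
```

```bash
python3 arc.py 214 5;  python3 arc.py 214 6; python3 -c "
from h import *;s=manip.sense();print(s['finger_force'])"
```

```text
th 185.16315035749832 rad 0.0904836738316753
[[ 0.0008  0.0091 -0.    ]
 [ 0.0012  0.009  -0.    ]
 [ 0.0021  0.0088 -0.    ]
 [ 0.003   0.0086 -0.    ]
 [ 0.0038  0.0082 -0.    ]]
[ 0.47368347 -0.14494281  0.16263425] 0.017642524074981663 [-2.1  5.6  4.9]
th 185.16315035749832 rad 0.0904836738316753
[[ 0.0007  0.0076 -0.    ]
 [ 0.0008  0.0075 -0.    ]
 [ 0.0014  0.0074 -0.    ]
 [ 0.002   0.0073 -0.    ]
 [ 0.0026  0.0071 -0.    ]
 [ 0.0032  0.0068 -0.    ]]
[ 0.47368347 -0.14494281  0.16263425] 0.017642524074981663 [-2.1  5.6  4.9]
15.002342909574509
```

>>> {"op": "carry_out", "data": {"increments": "0.0006 0.009 0 0 0 0 0.012; 0.0012 0.009 0 0 0 0 0.012; 0.0021 0.0088 0 0 0 0 0.012; 0.003 0.0086 0 0 0 0 0.012; 0.0038 0.0082 0 0 0 0 0.012"}}

```text
time_s: 4.3
tool_pos: [0.4892, -0.1872, 0.1625]
tool_rot: [-179.9, 0.1, 6.3]
contact_force: [-2.8, 3.8, 3.8]
gripper_width: 0.0175
finger_force: 15.0
```

>>> {"op": "carry_out", "data": {"increments": "0 0 0 0 0 0 0.012; 0 0 0 0 0 0 0.012; 0 0 0 0 0 0 0.06; 0 0 0 0 0 0 0.06; 0 0 0 0 0 0 0.06"}}

```text
time_s: 4.8
tool_pos: [0.4903, -0.187, 0.163]
tool_rot: [-180.0, -0.0, 6.3]
contact_force: [0.3, 0.0, -0.1]
gripper_width: 0.0386
finger_force: 0.0
```

>>> {"op": "carry_out", "data": {"increments": "0 0 0 0 0 0 0.06; 0 0 -0.03 0 0 0 0.06; 0 0 -0.04 0 0 0 0.08; 0 0 -0.03 0 0 0 0.08; 0 0 0 0 0 0 0.08"}}

```text
time_s: 5.3
tool_pos: [0.4922, -0.1879, 0.2671]
tool_rot: [179.8, -0.3, 6.3]
contact_force: [0.2, 0.2, -0.8]
gripper_width: 0.0786
finger_force: 0.0
```

```bash
python3 m.py; python3 go.py .5638 -.1368 .26 32
```

```text
org [370 175  47  78 340] [390.5 203.5] [[0.5831, -0.1029, 0.178], [0.5787, -0.0974, 0.208]]
org [404 199  22  26 151] [415.5 212.5] [[0.5665, -0.1467, 0.178], [0.5628, -0.1393, 0.208]]
org [401 207  13  20 134] [406.  218.3] [[0.5563, -0.1294, 0.178], [0.5531, -0.1228, 0.208]]
green [413 187  10  15  63] [417.6 194. ] [0.6074, -0.1631, 0.134]
5.35 [ 0.4912 -0.1874  0.2648] [179.9   -0.19   6.3 ] [ 0.7  0.4 -0.3]
shift [ 0.0777 -0.0424  0.0049] rotvec [ 0.0025 -0.0028 -0.4486]
```

Lever swung about 56°, bar unmoved. Now over the bar.

>>> {"op": "carry_out", "data": {"increments": "0.039 -0.021 0 0 0 0 0.07; 0.0387 -0.0214 0 0 0 0 0.07; 0 0 0 0 0 -0.15 0.07; 0 0 0 0 0 -0.15 0.07; 0 0 0 0 0 -0.149 0.07"}}

```text
time_s: 5.85
tool_pos: [0.5624, -0.1359, 0.2611]
tool_rot: [-179.9, 0.1, 32.4]
contact_force: [0.5, -0.5, 0.1]
gripper_width: 0.0699
finger_force: 0.0
```

>>> {"op": "carry_out", "data": {"increments": "0 0 0 0 0 0 0.07; 0 0 0 0 0 0 0.07"}}

```text
time_s: 6.05
tool_pos: [0.5625, -0.1364, 0.2619]
tool_rot: [-179.9, 0.1, 31.8]
contact_force: [-0.3, 0.1, 0.5]
gripper_width: 0.0699
finger_force: 0.0
```

```bash
python3 go.py .5638 -.1368 .194 32; python3 - <<'E'
from h import *
p,d,K,T=cam("wrist"); cv2.imwrite("pics/w1.png",p)
print(proj([(.5638,-.1368,.208),(.6054,-.1108,.204)],K,T).round(1))
E
```

```text
6.05 [ 0.5625 -0.1364  0.2619] [-1.7994e+02  5.0000e-02  3.1760e+01] [-0.3  0.1  0.5]
shift [0.0009 0.0011 0.0679] rotvec [-0.001   0.0009 -0.0043]
[[320.1 228.1]
 [319.8 154.2]]
```

View pics/w1.png

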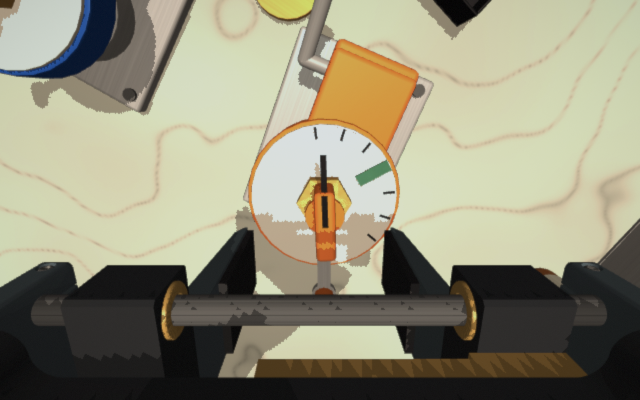

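The bar centre is at about (325,224), 3 mm towards tool +y of the prediction, with the pointer tip at (323,156) and the green mark at (373,173). I'll shift the axis estimate to (0.5655,-0.1383).

>>> {"op": "carry_out", "data": {"increments": "0.0015 0.003 0.034 0 0 0 0.07; 0 0 0.034 0 0 0 0.03; 0 0 0 0 0 0 0.03; 0 0 0 0 0 0 0.008; 0 0 0 0 0 0 0.008", "squeeze": 15}}

```text
time_s: 6.6
tool_pos: [0.5666, -0.1385, 0.1967]
tool_rot: [179.9, -0.1, 32.0]
contact_force: [-0.2, 0.5, 1.3]
gripper_width: 0.041
finger_force: 0.0
```

>>> {"op": "carry_out", "data": {"increments": "0 0 0 0 0 0 0.008; 0 0 0 0 0 0 0.008; 0 0 0 0 0 0 0.008; 0 0 0 0 0 0 0.008; 0 0 0 0 0 0 0.008"}}

```text
time_s: 7.1
tool_pos: [0.5663, -0.1389, 0.1957]
tool_rot: [179.9, -0.0, 32.0]
contact_force: [0.3, -5.4, 3.1]
gripper_width: 0.0139
finger_force: 15.0
```

>>> {"op": "carry_out", "data": {"increments": "0 0 0 0 0 0 0.008; 0 0 0 0 0 0 0.008"}}

```text
time_s: 7.3
tool_pos: [0.5663, -0.1389, 0.1956]
tool_rot: [179.9, -0.0, 32.0]
contact_force: [-0.1, -5.8, 2.8]
gripper_width: 0.0142
finger_force: 15.0
```

```bash
python3 go.py .5655 -.1383 .194 -31.3
```

```text
7.3 [ 0.5663 -0.1389  0.1956] [ 1.799e+02 -2.000e-02  3.203e+01] [-0.1 -5.8  2.8]
shift [-0.0003 -0.0009  0.0016] rotvec [ 0.0014 -0.0014  1.1053]
```

>>> {"op": "carry_out", "data": {"increments": "0 0 0 0 0 0.11 0.008; 0 0 0 0 0 0.11 0.008; 0 0 0 0 0 0.11 0.008; 0 0 0 0 0 0.11 0.008; 0 0 0 0 0 0.11 0.008"}}

```text
time_s: 7.8
tool_pos: [0.5666, -0.1398, 0.1957]
tool_rot: [179.8, -0.1, 0.3]
contact_force: [1.3, -16.1, -1.5]
gripper_width: 0.0141
finger_force: 15.0
```

>>> {"op": "carry_out", "data": {"increments": "0 0 0 0 0 0.11 0.008; 0 0 0 0 0 0.11 0.008; 0 0 0 0 0 0.11 0.008; 0 0 0 0 0 0.11 0.008; 0 0 0 0 0 0.11 0.008"}}

```text
time_s: 8.3
tool_pos: [0.5663, -0.1407, 0.1957]
tool_rot: [179.8, -0.2, -31.2]
contact_force: [-2.1, -23.7, 0.3]
gripper_width: 0.0141
finger_force: 15.0
```

>>> {"op": "carry_out", "data": {"increments": "0 0 0 0 0 0 0.008; 0 0 0 0 0 0 0.008; 0 0 0 0 0 0 0.008"}}

```text
time_s: 8.6
tool_pos: [0.5663, -0.1407, 0.1957]
tool_rot: [179.8, -0.2, -31.0]
contact_force: [-2.1, -23.8, -0.1]
gripper_width: 0.0141
finger_force: 15.0
```

>>> {"op": "carry_out", "data": {"increments": "0.001 0.0017 0 0 0 0 0.008; 0 0 0 0 0 0 0.06; 0 0 0 0 0 0 0.06; 0 0 0 0 0 0 0.06; 0 0 0 0 0 0 0.06"}}

```text
time_s: 9.1
tool_pos: [0.5657, -0.14, 0.1949]
tool_rot: [-180.0, 0.0, -31.0]
contact_force: [0.6, 0.0, -0.5]
gripper_width: 0.0432
finger_force: 0.0
```

>>> {"op": "carry_out", "data": {"increments": "0 0 -0.03 0 0 0 0.06; 0 0 -0.04 0 0 0 0.06; 0 0 0 0 0 0 0.06; 0 0 0 0 0 0 0.06"}}

```text
time_s: 9.5
tool_pos: [0.5661, -0.1402, 0.2656]
tool_rot: [-180.0, -0.1, -31.0]
contact_force: [-0.8, -0.6, -0.1]
gripper_width: 0.0598
finger_force: 0.0
```

```bash
python3 go.py .5655 -.1383 .26 6; python3 - <<'E'
from h import *
p,d,K,T=cam("wrist"); cv2.imwrite("pics/w2.png",p)
E
```

```text
9.5 [ 0.5661 -0.1402  0.2656] [-1.7997e+02 -9.0000e-02 -3.1000e+01] [-0.8 -0.6 -0.1]
shift [-0.0015 -0.0013  0.0056] rotvec [ 1.000e-04 -1.700e-03 -6.458e-01]
```

View pics/w2.png

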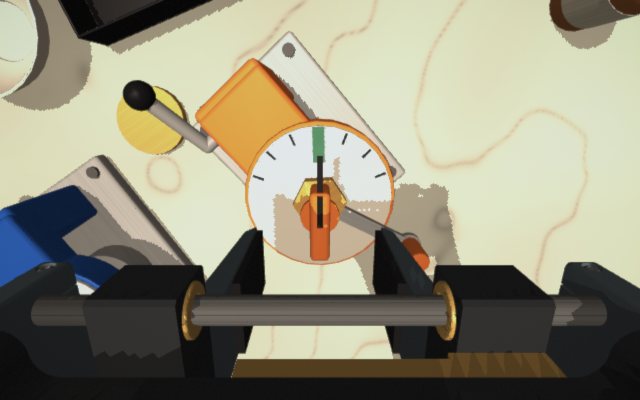

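The pointer tip (320,157) sits on the green mark (318,126–160). Next I return to the lever post at (0.490,-0.187).

>>> {"op": "carry_out", "data": {"increments": "0 0 0 0 0 -0.13 0.06; 0 0 0 0 0 -0.13 0.07; 0 0 0 0 0 -0.13 0.07; 0 0 0 0 0 -0.13 0.07; 0 0 0 0 0 -0.126 0.07"}}

```text
time_s: 10.05
tool_pos: [0.565, -0.14, 0.2633]
tool_rot: [-179.9, 0.1, 6.3]
contact_force: [-0.1, -1.1, 0.0]
gripper_width: 0.0699
finger_force: 0.0
```

```bash
python3 go.py .490 -.187 .265 6
```

```text
10.05 [ 0.565  -0.14    0.2633] [-1.7995e+02  1.3000e-01  6.3200e+00] [-0.1 -1.1  0. ]
shift [-0.0798  0.0385 -0.0016] rotvec [-0.0009  0.0022  0.0055]
```

>>> {"op": "carry_out", "data": {"increments": "-0.04 0.0193 0 0 0 0 0.07; -0.04 0.0192 0 0 0 0 0.07; 0 0 0 0 0 0 0.07; 0 0 0.04 0 0 0 0.07; 0 0 0.04 0 0 0 0.07"}}

```text
time_s: 10.55
tool_pos: [0.4904, -0.187, 0.1839]
tool_rot: [180.0, -0.1, 6.0]
contact_force: [0.9, -0.0, -1.1]
gripper_width: 0.0701
finger_force: 0.0
```

>>> {"op": "carry_out", "data": {"increments": "0 0 0.02 0 0 0 0.05; 0 0 0 0 0 0 0.012; 0 0 0 0 0 0 0.012; 0 0 0 0 0 0 0.012; 0 0 0 0 0 0 0.012"}}

```text
time_s: 11.05
tool_pos: [0.4909, -0.1871, 0.1661]
tool_rot: [179.9, -0.1, 6.0]
contact_force: [0.3, 0.6, 0.1]
gripper_width: 0.0332
finger_force: 0.0
```

>>> {"op": "carry_out", "data": {"increments": "0 0 0 0 0 0 0.012; 0 0 0 0 0 0 0.012; 0 0 0 0 0 0 0.012; 0 0 0 0 0 0 0.012; 0 0 0 0 0 0 0.012"}}

```text
time_s: 11.55
tool_pos: [0.4905, -0.1871, 0.1654]
tool_rot: [180.0, -0.0, 6.0]
contact_force: [-2.8, -0.9, 7.5]
gripper_width: 0.0176
finger_force: 15.0
```

```bash
sed -i 's/\[.5638,-.1368\]/[.566,-.140]/' arc.py; python3 arc.py 156.8 10
```

```text
th 211.95091890301885 rad 0.0890041633478677
[[-0.0043 -0.0075 -0.    ]
 [-0.0026 -0.0083 -0.    ]
 [-0.0018 -0.0085 -0.    ]
 [-0.001  -0.0086 -0.    ]
 [-0.0002 -0.0087 -0.    ]
 [ 0.0007 -0.0086 -0.    ]
 [ 0.0015 -0.0085 -0.    ]
 [ 0.0023 -0.0083 -0.    ]
 [ 0.0031 -0.0081 -0.    ]
 [ 0.0039 -0.0078 -0.    ]]
[ 0.49047981 -0.18710035  0.16543811] 0.017563267836428264 [-2.8 -0.9  7.5]
```

>>> {"op": "carry_out", "data": {"increments": "-0.004 -0.0075 0 0 0 0 0.012; -0.0026 -0.0083 0 0 0 0 0.012; -0.0018 -0.0085 0 0 0 0 0.012; -0.001 -0.0086 0 0 0 0 0.012; -0.0002 -0.0087 0 0 0 0 0.012"}}

```text
time_s: 12.05
tool_pos: [0.476, -0.1466, 0.165]
tool_rot: [180.0, 0.0, 6.0]
contact_force: [-1.6, -5.0, 0.7]
gripper_width: 0.0175
finger_force: 15.0
```

>>> {"op": "carry_out", "data": {"increments": "0.0007 -0.0086 0 0 0 0 0.012; 0.0015 -0.0085 0 0 0 0 0.012; 0.0023 -0.0083 0 0 0 0 0.012; 0.0031 -0.0081 0 0 0 0 0.012; 0.0029 -0.0058 0 0 0 0 0.012"}}

```text
time_s: 12.55
tool_pos: [0.4824, -0.1061, 0.1649]
tool_rot: [180.0, 0.0, 6.0]
contact_force: [-1.7, -4.7, -0.9]
gripper_width: 0.0176
finger_force: 15.0
```

>>> {"op": "carry_out", "data": {"increments": "0.0008 -0.0016 0 0 0 0 0.012; 0 0 0 0 0 0 0.012"}}

```text
time_s: 12.75
tool_pos: [0.4833, -0.1044, 0.1649]
tool_rot: [-180.0, 0.0, 6.0]
contact_force: [-1.0, 0.0, 0.7]
gripper_width: 0.0177
finger_force: 15.0
```

```bash
python3 arc.py 156 1
```

```text
th 156.7121230189663 rad 0.09004874389191994
[[ 0.0006 -0.0009  0.    ]]
[ 0.48328752 -0.10439912  0.16489311] 0.017741065549301428 [-1.   0.   0.7]
```

Back at the starting position (within about 0.5°). Release and retreat up, then check.

>>> {"op": "carry_out", "data": {"increments": "0.0005 -0.001 0 0 0 0 0.012; 0 0 0 0 0 0 0.06; 0 0 0 0 0 0 0.06; 0 0 0 0 0 0 0.06; 0 0 0 0 0 0 0.06"}}

```text
time_s: 13.25
tool_pos: [0.4837, -0.1036, 0.165]
tool_rot: [-180.0, -0.0, 6.0]
contact_force: [0.0, -0.7, 0.4]
gripper_width: 0.0468
finger_force: 0.0
```

>>> {"op": "carry_out", "data": {"increments": "0 0 0 0 0 0 0.07; 0 0 -0.03 0 0 0 0.07; 0 0 -0.04 0 0 0 0.07; 0 0 -0.04 0 0 0 0.07; 0 0 0 0 0 0 0.07"}}

```text
time_s: 13.75
tool_pos: [0.486, -0.1042, 0.28]
tool_rot: [179.8, -0.4, 6.0]
contact_force: [0.7, -0.1, -0.5]
gripper_width: 0.0699
finger_force: 0.0
```

```bash
python3 - <<'E'
from h import *
p,d,K,T=cam("wrist"); cv2.imwrite("pics/w3.png",p)
print(proj([(.482,-.104,.178)],K,T).round(1))
E
```

```text
[[317.7 213.3]]
```

View pics/w3.png

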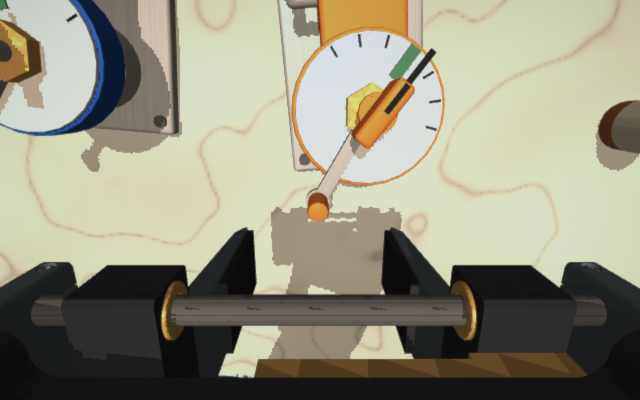

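The lever post (317,211) is back at its start. The pointer tip (434,51) is near the mark (405,62), but parallax makes it hard to judge here, so I'll check by angles.

```bash
python3 - <<'E'
from h import *
m=vision.camera_model("wrist");K=np.array(m["camera_matrix"]);T=np.array(m["world_from_camera"])
a=lambda v:np.degrees(np.arctan2(v[1],v[0])).round(1)
A=np.array([.566,-.140,0])
t,b=ray([(434,51),(388,115)],K,T,.208); g1,g2,g=ray([(418,47),(392,76),(405,62)],K,T,.134)
bc=ray([(384,113)],K,T,.208)[0]
print("pointer dir",a(t-b),"tip from axis",a(t-A),np.hypot(*(t-A)[:2]),"bar",bc, "green dir",a(g1-g2),"from axis",a(g-A))
p,d,K,T=cam("top"); cv2.imwrite("pics/crop3.png",cv2.resize(p[170:280,345:455],None,fx=5,fy=5,interpolation=cv2.INTER_CUBIC))
E
sed -i 's/^roi=.*/&/' m.py; python3 go.py .3 -.5 .28 6
```

```text
pointer dir -28.4 tip from axis -31.4 0.044991156015194565 bar [ 0.56434729 -0.13845025  0.208     ] green dir -35.8 from axis -30.4
13.85 [ 0.484  -0.1037  0.2755] [ 1.7997e+02 -1.0000e-01  6.0000e+00] [-0.2 -0.   0.2]
shift [-0.2244  0.3749 -0.0046] rotvec [ 0.0006 -0.0017  0.0001]
```

View pics/crop3.png

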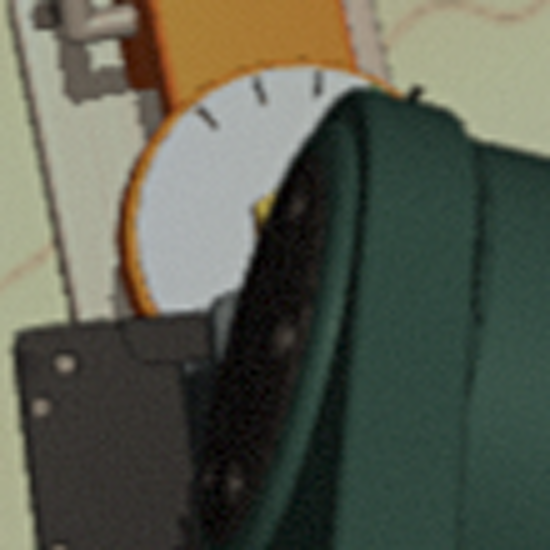

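The top view is blocked by the arm, with only the pointer tip showing. The wrist rays still give the pointer at about -31° and the mark at about -31°, well inside 12°. The lever is at its stop and the gripper is clear at rest, so I'm handing in.

```bash
python3 -c "
from h import *
print(manip.job_done())"
```

```text
the job is handed in; nothing more can be done
None
```

I loosened the jam nut about 55°, turned the pointer onto the green mark (within about 3° by the wrist camera), swung the lever back to its stop, and handed the job in at about 14 s; it returned no verdict.

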